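# Fit the feed chute to the almond mill

### The arm

A 6-joint arm with a two-finger parallel gripper is mounted at the origin on the work surface. World frame = base frame: x ahead of the robot, y to its left, z up, the work surface at z = 0. Lengths are in m, angles in rad, forces in N, time in s.
With the tool pointing down it reaches from about 0.3 to 0.875 m from the base axis. Payload 4.2 kg.
Tool frame: the origin (TCP) lies midway between the tips of the shut fingers; the grasp point (between the pads) lies 19 mm behind it; x points along the fingers, z is the direction in which the jaws open and shut, and the axes are right-handed (so a half turn about x gives the same grasp; the last joint's range is limited). The gripper opens to 85 mm and grips with 20 to 120 N. Pads are 22 mm wide; open, the fingers measure 114 mm over their backs; the gripper's body (76 mm by 85 mm) begins 54 mm behind the grasp point. The pads swing forward as they close: fully open they stand 13 mm farther back than shut.
Start: joints at [-1.124, 0.32, 1.565, -0, 1.257, -0.02], TCP at [0.259, -0.513, 0.231] pointing down, gripper open.
Joint ranges: [-3.11, 3.11], [-0.84, 2.01], [0.21, 2.61], [-1.34, 4.49], [0.05, 2.63], [-2.56, 2.56]. Speed limits (rad/s): [2.57, 2.57, 3.14, 3.14, 3.14, 3.14].

### API

Orientations are given as a unit quaternion [w, x, y, z].
In Python, from cell import readout, capture, workorder, look_for, regions_of, pinpoint gives the robot as it stands.
- The arm moves only by the tool move_arm, never from a script. Its argument "commands" is text: rows parted by semicolons, each of 6 numbers parted by spaces: the shift along the world's x, y, z in cm, then the turn, a rotation vector about the world's x, y, z in rad. A call has 1 to 20 rows; each row is the pose to reach, as a shift and turn from the pose commanded when the call began; what a row does not reach only later rows make up. A row lasts 1/12 s, in which the tool goes at most 41.7 mm and 7.16 degrees, less where a joint would pass 70% of its speed; a pose out of reach is approached as far as the arm can. A call with a gripper value outside its range is refused whole. "grip" is the closure, from 0 (fully open) to 1 (shut), set as the call begins (left out, the last holds). The fingers move at their own pace and stop on an object; the grip force is fixed at half the most. Time passes only in rows, so rows that repeat a pose let the fingers close. It gives the time, the measured TCP pose, the force and the opening at its end, in the units of the state.
- readout.observe(): the state, without advancing time (a new reading comes with each control period).
- capture(name): name is "scene" or "top" or "wrist"; returns a dict with "pixels" (384x512x3 uint8, red, green, blue), "intrinsics" (3x3 intrinsics, pixels), "k1" (the pictures are not rectified: a ray, as slopes to the right and down, at radius r is drawn at 1 + k1 r^2 times it, then the intrinsics apply), "pose" (4x4, takes a point from camera to world coordinates). Camera axes: x right, y down, z forward; pixel columns grow to the right and rows downward; lengths in m; the calibration is good to about 2 mm. A picture is of the moment at which its call begins. There is no depth.
- workorder.close_job(): hands the job in, once; it reports no verdict.
Trained networks look in a picture, given as the dict that the camera call returned (one of the last four; its "shot" number tells which), for a name from the list of things; names that differ only in an ending like _2 or _b are one class to them, and where a whole thing is asked for, a point or a joint stands for the part that bears it (a point fixed in the world has none). Each returns a list of dicts, best first, with "conf" (0 to 1); they miss things now and then, are a little off and sometimes report something else, mostly with a low value. They report only what shows in the picture. A call takes as long as a camera call. They do not tell look-alikes from the thing itself.
- look_for(label, picture): "point" ([column, row] in pixels, amid what is visible of it).
- regions_of(label, picture): "mask" (384x512 bool, what is visible of it) and "point" ([column, row] in pixels, amid what is visible of it).
- pinpoint(label, picture): "point" ([column, row] in pixels: a listed point, or the origin of a listed thing).
The state is a dict: "t": time; "joints": joint angles; "joint_vel": joint speeds; "joint_efforts": joint torques, N m; "tool_pos": TCP position; "orientation": TCP orientation; "ft_force": force on the tool from outside, world axes, zero at the start; "ft_torque": the same for the moment, N m; "finger_gap": finger opening in m.
Only numpy, scipy, OpenCV 4.12 (cv2) and the standard library are available. Lean on these libraries where they do the work, as an engineer would, in place of code of your own. Each camera call takes 0.05 s, during which the arm holds its last target. There are 200 camera calls.

### The job

Fit the blue feed chute onto the almond mill that is clamped to the shelf: lower its neck into the collar with its two lugs in the two slots (marked by blue tabs), then screw it in clockwise, seen from above, against the sprung red seal until the chute's mouth points along the yellow mark on the collar. Do not turn it well past the mark, let go of it, and leave the baking things around it where they are.

Things in the scene. Friction and masses are not known exactly. Their poses are not given: they have to be found in the camera images.
- chute_mid (a point): Blue plastic feed chute, a loose elbow fitting of 0.13 to 0.2 kg, 105 mm high, 115 mm long, standing on its neck at the start. Point on the neck axis half-way up, 52.5 mm above the neck's underside; z up the axis, x level towards the mouth. From below: neck, flange (78 mm wide, 34 to 39 mm up, white pointer on its edge under the mouth), body tube 50 mm wide up to 75 mm, grip wing.
- chute_grip (a point): Centre of the chute's grip wing, 90 mm above the underside of the neck and on the neck axis: an upright flat bar 56 mm long along x, 14 mm thick along y, 30 mm high (75 to 105 mm above the underside). Pinch it across its thickness, from above. Axes as chute_mid.
- chute_flange (a point): On the chute's neck axis at the underside of the flange, 34 mm above the neck's underside. Below it is the round neck, 44 mm wide and 34 mm long, tapering to 38 mm in its lowest 9 mm. Axes as chute_mid.
- chute_lug (a point): Tip of one of the chute's two lugs, the one under the mouth: a round pin 8 mm thick, sticking out of the neck along +x to 30 mm from the neck axis, its centre line 16.2 mm above the neck's underside. Its twin sticks out along -x.
- chute_mouth (a point): Centre of the chute's open mouth, 70 mm from the neck axis along the chute's x and 74 mm above the neck's underside; the 38 to 42 mm wide spout rises to it at 20 degrees; the top of its rim is 95 mm above the neck's underside.
- mill: Almond mill, grey and steel, held fast to the shelf by its round suction foot (132 mm wide); it never moves in an episode. Origin at the centre of the foot's underside, under the collar axis; x towards the yellow mark, z up. Its crank sticks out 115 mm towards -x, up to 108 mm high; the drum's outlet reaches 56 mm towards +x.
- mill_collar (a point): Centre of the top face of the mill's collar, 125 mm above the shelf; z up, x towards the yellow mark. Collar 80 mm wide outside, bore 47 mm, made for the chute's neck; free to 30 mm deep. A chute let down through the slots comes to rest with its flange on the seal, 6 mm above this face; one set on the ledges at a wrong angle stays 14 mm or more above it.
- mill_slot (a point): Mouth of a lug slot, at the collar's top face, 29 mm from its axis, 70 degrees (1.22 rad) anticlockwise of the yellow mark seen from above; a blue tab outside marks it. A like slot lies opposite. About 3 mm clearance either side of a lug. The chute goes in with its mouth over this slot, and is then screwed 70 degrees clockwise; anticlockwise it cannot turn.
- mill_mark (a point): Outer tip of the yellow mark, a bar on the collar's top edge pointing outwards, 65 mm from the axis. From the slots the lugs turn free for about 35 degrees; then sloping ledges draw the chute down 0.083 mm per degree, and hold it where it is left. At the mark the flange is about 3 mm above the collar's top face. A hard stop lies about 25 degrees past the mark.
- seal (a joint): How far the sprung red seal ring on the collar (80 mm outer, 64 mm inner diameter, free top 6 mm above the collar's top face) is pressed down, in m: 0 free, about 0.0003 under the chute's own weight, about 0.003 with the chute at the mark, 0.0058 at most. It pushes back with 1.5 N at 0 and 1 N more per mm.
- springform: Bystander: round stainless springform pan, 210 mm wide, 70 mm high, origin at the centre of its underside.
- loaf_tin: Bystander: dark non-stick loaf tin, 110 x 240 (along y) x 65 mm high, origin at the centre of its underside.
- muffin_a: Bystander: red muffin cup, 72 mm wide, 35 mm high, origin at the centre of its underside.
- muffin_b: Bystander: red muffin cup, as muffin_a.
- ramekin: Bystander: glass ramekin, 80 mm wide, 45 mm high, origin at the centre of its underside.
- pastry_brush: Bystander: flat beech pastry brush lying along its x axis, 195 x 42 x 14 mm, origin on its underside near the middle.
Not all that is in view belongs to the job. Of the things like the part that bears chute_mid, leave any that is orange; of the rest the larger one is meant.

How it is judged:
By the outcome, as a careful person would: the job done as asked, in the order asked, and still so for the second after the job is handed in, with the robot touching nothing.
It also fails if it takes over 45 s, if anything falls off the work surface, if the arm or the gripper's body presses on something with over 40 N, if the wrist force passes 120 N, or if a joint passes its speed limit or range.

## Working session

There is one attempt and no reset: what is moved stays moved. The work goes in short steps, Python scripts to look and compute and a tool call to move; the robot and the scene stay as the last step left them, time stands still between calls to the robot, and variables do not carry over. Pictures are saved under pics/ and viewed, about 8 in all and at most 12, crops included, and the job is handed in when it is done.

Besides the shell and the picture viewer there is one more tool, called after "Emit:" in YAML: its name, and indented under it one key for each argument. move_arm: Moves the arm, as the interface text tells. Its arguments: {"type":"object","properties":{"commands":{"type":"string"},"grip":{"type":"number"}},"required":["commands"]}

```bash
mkdir -p pics; cat > h.py <<'E'
import numpy as np, cv2
from cell import readout, capture, workorder, look_for, regions_of, pinpoint
def save(c,n,crop=None,s=1):
    im=c["pixels"][:,:,::-1]
    if crop: im=im[crop[1]:crop[3],crop[0]:crop[2]]
    cv2.imwrite("pics/"+n,cv2.resize(im,None,fx=s,fy=s,interpolation=cv2.INTER_CUBIC))
def ray(c,p):
    K=np.array(c["intrinsics"]);P=np.array(c["pose"])
    d=np.array([(p[0]-K[0,2])/K[0,0],(p[1]-K[1,2])/K[1,1]]);u=d.copy()
    for _ in range(20): u=d/(1+c["k1"]*(u@u))
    v=P[:3,:3]@np.array([u[0],u[1],1]);return P[:3,3],v/np.linalg.norm(v)
def atz(c,p,z):
    o,v=ray(c,p);return o+v*(z-o[2])/v[2]
def tri(obs):
    A=np.zeros((3,3));b=np.zeros(3)
    for c,p in obs:
        o,v=ray(c,p);M=np.eye(3)-np.outer(v,v);A+=M;b+=M@o
    x=np.linalg.solve(A,b)
    r=[np.linalg.norm((np.eye(3)-np.outer(v,v))@(x-o)) for o,v in (ray(c,p) for c,p in obs)]
    return x,r
def proj(c,X):
    K=np.array(c["intrinsics"]);P=np.array(c["pose"])
    q=P[:3,:3].T@(np.asarray(X)-P[:3,3]);u=q[:2]/q[2];u=u*(1+c["k1"]*(u@u));return K[:2,:2]@u+K[:2,2]
E
python3 - <<'E'
from h import *
np.set_printoptions(precision=4,suppress=True)
Z={"chute_mid":.0525,"chute_grip":.09,"chute_mouth":.074,"chute_flange":.034,"mill_collar":.125,"mill_slot":.125,"mill_mark":.125,"mill":0}
for n in ("scene","top"):
    c=capture(n);save(c,n+".png")
    print(n,c["pose"][:3,3])
    for k,z in Z.items():
        for d in pinpoint(k,c): print(k,d["conf"],np.round(d["point"],1),atz(c,d["point"],z))
print(readout.observe())
E
```

```text
scene [1.3049 0.6323 0.9379]
chute_mid 0.92 [318.6 215.6] [0.437  0.2113 0.0525]
chute_mid 0.84 [344.3 199.4] [0.3204 0.2376 0.0525]
chute_mid 0.59 [352.7 252.9] [0.5105 0.3673 0.0525]
chute_mid 0.55 [226.  186.1] [ 0.5023 -0.1092  0.0525]
chute_grip 0.96 [314.9 205.4] [0.4417 0.1967 0.09  ]
chute_grip 0.87 [353.8 244.4] [0.5143 0.3663 0.09  ]
chute_grip 0.76 [345.  194.5] [0.3398 0.2448 0.09  ]
chute_grip 0.47 [155.5 176.2] [ 0.6405 -0.2984  0.09  ]
chute_mouth 0.93 [373.4 247.7] [0.4773 0.4108 0.074 ]
chute_mouth 0.84 [338.4 217.8] [0.4301 0.2736 0.074 ]
chute_mouth 0.66 [355.3 196.2] [0.3089 0.2677 0.074 ]
chute_flange 0.96 [351.6 257.3] [0.5107 0.3671 0.034 ]
chute_flange 0.74 [342. 201.] [0.3116 0.2272 0.034 ]
chute_flange 0.72 [318.6 220.7] [0.4389 0.2145 0.034 ]
mill_collar 0.84 [226.4 155.6] [ 0.4431 -0.1542  0.125 ]
mill_collar 0.25 [232.  158.1] [ 0.4427 -0.1297  0.125 ]
mill_slot 0.89 [233.2 155.9] [ 0.4304 -0.1348  0.125 ]
mill_mark 0.66 [215.7 161.6] [ 0.4911 -0.1598  0.125 ]
mill 0.57 [226.  182.9] [ 0.4409 -0.165   0.    ]
top [0.3915 0.0027 1.0667]
chute_mid 0.93 [132
[... 672 characters left out ...]
6  0.125 ]
mill_collar 0.61 [309.2 219.5] [ 0.4287 -0.1481  0.125 ]
mill_slot 0.91 [301.1 212.4] [ 0.4482 -0.1268  0.125 ]
mill 0.73 [308.3 219.2] [ 0.4345 -0.1654  0.    ]
mill 0.43 [111.8 162.8] [0.6204 0.4436 0.    ]
{'t': 0.9, 'joints': array([-1.124 ,  0.3196,  1.5645,  0.    ,  1.2574, -0.02  ]), 'joint_vel': array([-0.001 ,  0.0007,  0.0003, -0.0012, -0.0011, -0.0006]), 'joint_efforts': array([  0.0008, -41.5394, -23.442 ,  -0.    ,   0.0002,   0.    ]), 'tool_pos': array([ 0.2588, -0.5135,  0.2314]), 'orientation': array([ 0.6021,  0.3708,  0.602 , -0.3708]), 'ft_force': array([ 0.1881, -0.1013, -0.344 ]), 'ft_torque': array([0.0546, 0.0697, 0.0143]), 'finger_gap': 0.085216158840856}
```

View pics/scene.png

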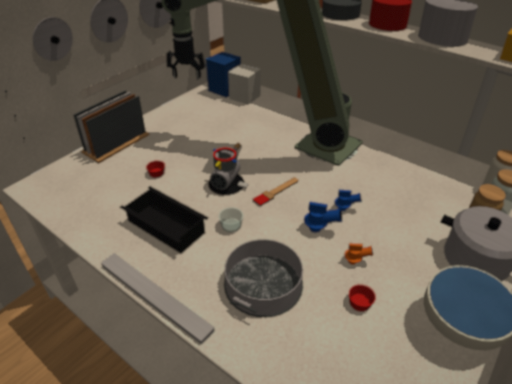

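View pics/top.png

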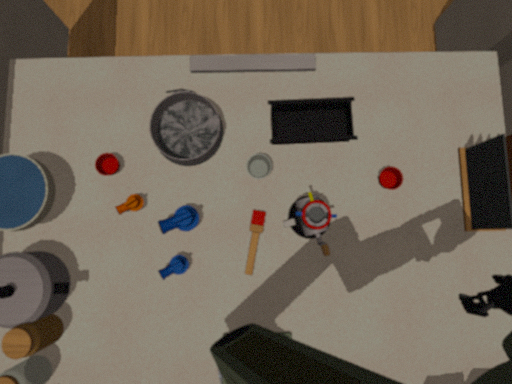

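```bash
python3 - <<'E'
from h import *
from scipy.spatial.transform import Rotation as R
np.set_printoptions(precision=4,suppress=True)
c=capture("wrist");s=readout.observe()
q=s["orientation"];r=R.from_quat(q[[1,2,3,0]]).as_matrix();print(r)
P=np.array(c["pose"]);print("cam in tool",r.T@(P[:3,3]-s["tool_pos"]),"\n",r.T@P[:3,:3],c["intrinsics"],c["k1"])
print(s["t"],s["ft_force"])
E
```

```text
[[ 0.      0.893   0.45  ]
 [-0.0001  0.45   -0.893 ]
 [-1.     -0.      0.0001]]
cam in tool [-0.1425  0.0821  0.0001] 
 [[-0.0007 -0.3172  0.9484]
 [ 0.0004 -0.9484 -0.3172]
 [ 1.      0.0001  0.0008]] [[305.7249   0.     256.0849]
 [  0.     305.7249 194.5921]
 [  0.       0.       1.    ]] -0.024946136034683545
0.95 [-0.308   0.1531  0.4897]
```

Emit:
move_arm:
  commands: "3 6 1 0 0 0.12;6 12 2 0 0 0.24;9 18 3 0 0 0.36;12 24 4 0 0 0.48;15 30 4 0 0 0.6;18 33 4 0 0 0.7;18 34.5 4 0 0 0.75;18 34.5 4 0 0 0.75;18 34.5 4 0 0 0.75;18 34.5 4 0 0 0.75"

```text
t: 1.78
tool_pos: [0.4404, -0.1646, 0.272]
orientation: [0.697, 0.124, 0.696, -0.123]
ft_force: [-0.3, -0.1, 0.0]
finger_gap: 0.085
```

```bash
python3 - <<'E'
from h import *
np.set_printoptions(precision=4,suppress=True)
c=capture("wrist");save(c,"w_mill.png",None,1.5);np.save("w_mill.npy",c,allow_pickle=True)
Z={"mill_collar":.125,"mill_slot":.125,"mill_mark":.125,"mill":0}
for k,z in Z.items():
    for d in pinpoint(k,c): print(k,d["conf"],np.round(d["point"],1),atz(c,d["point"],z))
s=readout.observe();print(s["t"],s["tool_pos"],s["joints"])
E
```

```text
mill_collar 0.73 [260.3 179. ] [ 0.4456 -0.165   0.125 ]
mill_slot 0.97 [251.1 153.5] [ 0.4459 -0.1383  0.125 ]
mill_mark 0.94 [312.2 140.5] [ 0.5044 -0.1464  0.125 ]
mill_mark 0.38 [374.9 275.5] [ 0.5269 -0.3121  0.125 ]
mill 0.57 [259.3 154.2] [ 0.4463 -0.1647  0.    ]
2.0333 [ 0.4384 -0.1692  0.2712] [-0.3923  0.1277  1.7187 -0.0008  1.2953 -0.0378]
```

View pics/w_mill.png

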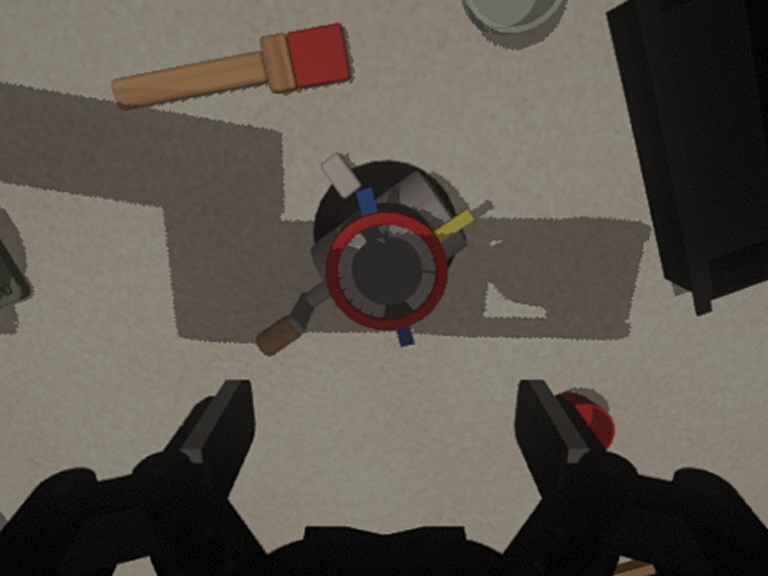

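```bash
cat > mill.py <<'E'
from h import *
np.set_printoptions(precision=4,suppress=True)
def cen(m):
    n,l,st,ce=cv2.connectedComponentsWithStats(m.astype(np.uint8));o=np.argsort(-st[1:,4])+1
    return [(ce[i],st[i,4],l==i) for i in o if st[i,4]>15]
E
python3 - <<'E'
from mill import *
c=np.load("w_mill.npy",allow_pickle=True).item()
h=cv2.cvtColor(c["pixels"],cv2.COLOR_RGB2HSV).astype(int);H,S,V=h[...,0],h[...,1],h[...,2]
roi=np.zeros(H.shape,bool);roi[95:240,190:340]=1
red=roi&((H<8)|(H>172))&(S>130)&(V>50)
m=cen(red)[0][2];cs,_=cv2.findContours(m.astype(np.uint8),cv2.RETR_EXTERNAL,cv2.CHAIN_APPROX_NONE)
pts=np.array([atz(c,p[0],.131)[:2] for p in cs[0]])
hp=cv2.convexHull(pts.astype(np.float32))[:,0]
from scipy.optimize import least_squares
f=least_squares(lambda v:np.hypot(*(pts-v[:2]).T)-v[2],[.445,-.165,.04],loss="soft_l1",f_scale=.001);print("ring",f.x)
C=f.x[:2]
for nm,m in (("blue",roi&(H>100)&(H<130)&(S>110)&(V>40)),("yel",roi&(H>20)&(H<35)&(S>120)&(V>60))):
    for ce,a,mm in cen(m):
        for z in(.115,.120,.125):
            w=atz(c,ce,z)[:2]-C;print(nm,a,ce,z,np.hypot(*w),np.degrees(np.arctan2(w[1],w[0])))
E
```

```text
ring [ 0.4424 -0.165   0.0389]
blue 189 [243.9101 133.7937] 0.115 0.0455932741454734 86.39714394907146
blue 189 [243.9101 133.7937] 0.12 0.046141917062665294 85.95323479005901
blue 189 [243.9101 133.7937] 0.125 0.046693264533057124 85.51978335424629
blue 78 [269.7051 223.9487] 0.115 0.05316207014452163 -95.44208742852254
blue 78 [269.7051 223.9487] 0.12 0.05095701963562049 -95.08753942108329
blue 78 [269.7051 223.9487] 0.125 0.04875409681358114 -94.70093542248328
yel 236 [302.1653 149.6144] 0.115 0.05258237197315596 12.492472879723808
yel 236 [302.1653 149.6144] 0.12 0.05242382081506204 13.75787284468334
yel 236 [302.1653 149.6144] 0.125 0.052290987913729804 15.030325226442981
```

Emit:
move_arm:
  commands: "0 4 0 0 0 0.1;0 8 0 0 0 0.2;0 12 0 0 0 0.3;0 16 0 0 0 0.4;0 20 0 0 0 0.5;-0.5 24 0 0 0 0.6;-1 28 0 0 0 0.6;-1 32 0 0 0 0.6;-1 35 0 0 0 0.6;-1 37 0 0 0 0.6;-1 37 0 0 0 0.6;-1 37 0 0 0 0.6;-1 37 0 0 0 0.6"

```text
t: 3.12
tool_pos: [0.429, 0.1999, 0.2711]
orientation: [0.702, -0.086, 0.702, 0.086]
ft_force: [-0.3, -1.0, -0.4]
finger_gap: 0.0854
```

```bash
python3 - <<'E'
from mill import *
c=capture("wrist");save(c,"w_ch.png",None,1.5);np.save("w_ch.npy",c,allow_pickle=True)
Z={"chute_mid":.0525,"chute_grip":.09,"chute_mouth":.074,"chute_flange":.034,"chute_lug":.0162}
for k,z in Z.items():
    for d in pinpoint(k,c): print(k,d["conf"],np.round(d["point"],1),atz(c,d["point"],z))
s=readout.observe();print(s["t"],s["tool_pos"],s["joints"],s["joint_vel"])
E
```

```text
chute_mid 0.88 [264.3 166.4] [0.44   0.1987 0.0525]
chute_mid 0.8 [160.7 114.6] [0.3092 0.229  0.0525]
chute_mid 0.72 [348.2  36.9] [0.4916 0.358  0.0525]
chute_grip 0.74 [352.3  30.8] [0.4852 0.3559 0.09  ]
chute_grip 0.63 [157.6 118.6] [0.3171 0.2295 0.09  ]
chute_grip 0.56 [267.9 168.7] [0.4413 0.2056 0.09  ]
chute_mouth 0.87 [255.3 103.7] [0.4118 0.2676 0.074 ]
chute_mouth 0.85 [139.9  70.7] [0.2874 0.2709 0.074 ]
chute_flange 0.76 [343.9  36.8] [0.4911 0.361  0.034 ]
chute_flange 0.62 [167.2 116.2] [0.312  0.2265 0.034 ]
chute_lug 0.81 [263.5 132.6] [0.4309 0.2334 0.0162]
chute_lug 0.8 [156.1  94.6] [0.2899 0.2466 0.0162]
chute_lug 0.6 [337.7  17.3] [0.4812 0.3825 0.0162]
3.4167 [0.4289 0.2006 0.2715] [ 0.4133  0.1333  1.7114 -0.0001  1.2966  0.1689] [ 0.0091  0.0011 -0.0032  0.0009  0.0002  0.0011]
```

View pics/w_ch.png

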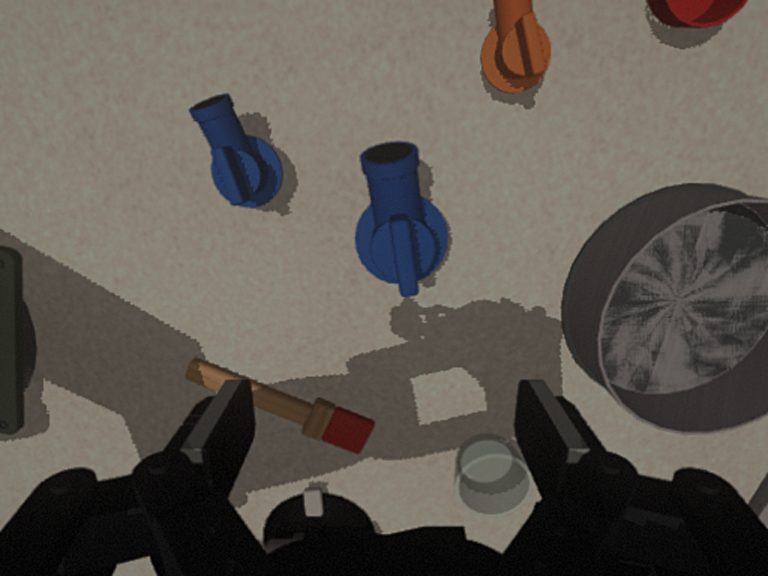

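```bash
cat > fit.py <<'E'
from mill import *
from scipy.optimize import minimize
t=np.linspace(0,2*np.pi,40,endpoint=False);ci=lambda r,z:np.c_[r*np.cos(t),r*np.sin(t),z+0*t]
a=np.radians(20)
def sp(s,r): # ring of spout, centre s back from mouth along axis
    o=np.array([.07,0,.074])-s*np.array([np.cos(a),0,np.sin(a)])
    return o+np.c_[-r*np.sin(a)*np.cos(t),r*np.sin(t),r*np.cos(a)*np.cos(t)]
PARTS=[np.r_[ci(.039,.034),ci(.039,.039)],np.r_[ci(.022,.009),ci(.022,.034)],np.r_[ci(.025,.039),ci(.025,.075)],
 np.array([[x,y,z] for x in(-.028,.028) for y in(-.007,.007) for z in(.075,.105)]),
 np.r_[sp(0,.021),sp(.012,.021)],np.r_[sp(.012,.019),sp(.06,.019)]]
def sil(c,v,z0,u=4):
    ch,sh=np.cos(v[2]),np.sin(v[2]);R=np.array([[ch,-sh,0],[sh,ch,0],[0,0,1]])
    m=np.zeros((384*u,512*u),np.uint8)
    for P in PARTS:
        q=np.array([proj(c,R@p+[v[0],v[1],z0]) for p in P])
        cv2.fillConvexPoly(m,np.round(cv2.convexHull(((q+.5)*u-.5).astype(np.float32))).astype(np.int32),1)
    return cv2.resize(m.astype(np.float32),(512,384),interpolation=cv2.INTER_AREA)
def bluemask(c):
    h=cv2.cvtColor(c["pixels"],cv2.COLOR_RGB2HSV).astype(int);return (h[...,0]>100)&(h[...,0]<130)&(h[...,1]>100)&(h[...,2]>25)
def fit(c,m,v0,z0,ign=None):
    w=np.ones(m.shape) if ign is None else ~ign
    f=lambda v:(np.abs(sil(c,v,z0)-m)*w).sum()
    r=minimize(f,v0,method="Nelder-Mead",options=dict(initial_simplex=[np.array(v0)+d for d in([0,0,0],[.008,0,0],[0,.008,0],[0,0,.15])],xatol=1e-4,fatol=.5))
    return r.x,r.fun,m.sum()
E
python3 - <<'E'
from fit import *
c=np.load("w_ch.npy",allow_pickle=True).item()
m=[x for x in cen(bluemask(c)) if abs(x[0]-[268,150]).max()<30][0][2].astype(np.uint8)
m=cv2.morphologyEx(m,cv2.MORPH_CLOSE,np.ones((3,3)))
cs,_=cv2.findContours(m,cv2.RETR_EXTERNAL,cv2.CHAIN_APPROX_NONE);m=cv2.drawContours(m*0,cs,-1,1,-1)
mm=cv2.convexHull(np.array([[241,104],[255,96],[270,95],[278,99],[277,110],[262,113]],np.int32));cv2.fillConvexPoly(m,mm,1)
x,f,n=fit(c,m,[.434,.203,1.85],0);print(x,np.degrees(x[2]),f,n)
o=c["pixels"].copy();o[np.abs(sil(c,x,0)-m)>.5]=[255,255,0]
save(dict(pixels=o),"fit1.png",(210,80,330,210),5)
E
```

```text
[0.4425 0.2054 1.9722] 112.9962831712942 255.6875 4150
```

View pics/fit1.png

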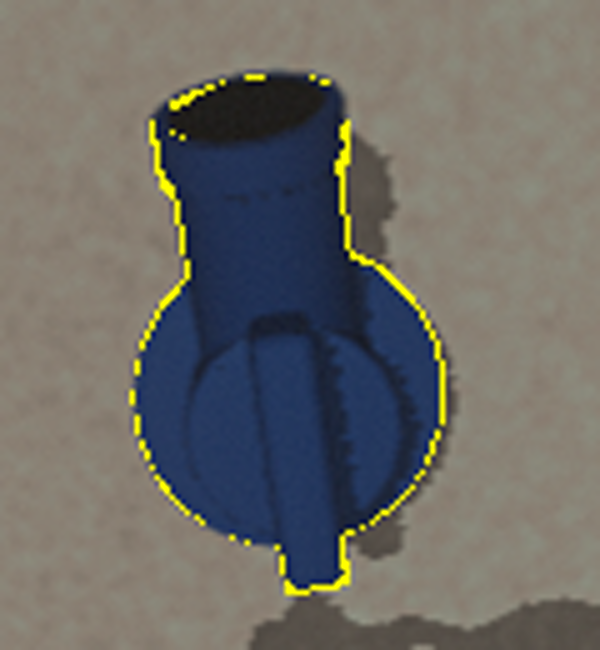

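Emit:
move_arm:
  commands: "0.7 0.2 -2 0 0 0.08;1.36 0.43 -5 0 0 0.157;1.36 0.43 -8 0 0 0.157;1.36 0.43 -11 0 0 0.157;1.36 0.43 -14 0 0 0.157;1.36 0.43 -16 0 0 0.157;1.36 0.43 -17.5 0 0 0.157;1.36 0.43 -18.5 0 0 0.157;1.36 0.43 -19.2 0 0 0.157;1.36 0.43 -19.2 0 0 0.157;1.36 0.43 -19.2 0 0 0.157;1.36 0.43 -19.2 0 0 0.157"

```text
t: 4.42
tool_pos: [0.443, 0.206, 0.0801]
orientation: [0.693, -0.141, 0.692, 0.142]
ft_force: [0.3, -0.2, 0.3]
finger_gap: 0.0854
```

Emit:
move_arm:
  commands: "0 0 0 0 0 0;0 0 0 0 0 0;0 0 0 0 0 0;0 0 0 0 0 0;0 0 0 0 0 0;0 0 0 0 0 0;0 0 0 0 0 0;0 0 0 0 0 0;0 0 0 0 0 0;0 0 0 0 0 0"
  grip: 1

```text
t: 5.25
tool_pos: [0.4424, 0.2058, 0.0795]
orientation: [0.693, -0.142, 0.693, 0.142]
ft_force: [-1.4, -0.7, 3.6]
finger_gap: 0.013
```

Emit:
move_arm:
  commands: "0 0 2 0 0 0;0 0 5 0 0 0;0 0 9 0 0 0;0 0 13 0 0 0;0 -2 17 0 0 -0.05;0 -6 18 0 0 -0.12;0 -10 18 0 0 -0.2;0 -14 18 0 0 -0.28;0 -18 18 0 0 -0.36;0 -22 18 0 0 -0.44;0 -26 18 0 0 -0.482;0 -30 18 0 0 -0.482;0 -33 18 0 0 -0.482;0 -35.5 18 0 0 -0.482;0 -37.1 18 0 0 -0.482;0 -37.1 18 0 0 -0.482;0 -37.1 18 0 0 -0.482;0 -37.1 18 0 0 -0.482;0 -37.1 18 0 0 -0.482;0 -37.1 18 0 0 -0.482"

```text
t: 6.92
tool_pos: [0.4424, -0.1642, 0.2593]
orientation: [0.707, 0.027, 0.707, -0.027]
ft_force: [-0.3, 1.0, -1.8]
finger_gap: 0.0132
```

```bash
python3 - <<'E'
from fit import *
c=capture("wrist");np.save("w_h.npy",c,allow_pickle=True)
d=capture("scene");np.save("s_h.npy",d,allow_pickle=True)
s=readout.observe();print(s["t"],s["tool_pos"],s["orientation"],s["ft_force"],s["finger_gap"])
a=cv2.resize(c["pixels"],(640,480));b=cv2.resize(d["pixels"][110:210,160:300],None,fx=4,fy=4,interpolation=cv2.INTER_CUBIC)
save(c,"w_h.png",None,1.5);save(d,"s_h.png",(160,90,300,210),5)
E
```

```text
7.0167 [ 0.4424 -0.1644  0.2594] [ 0.7066  0.0275  0.7065 -0.0274] [-0.0774 -0.0448 -2.064 ] 0.012815253929370121
```

View pics/w_h.png

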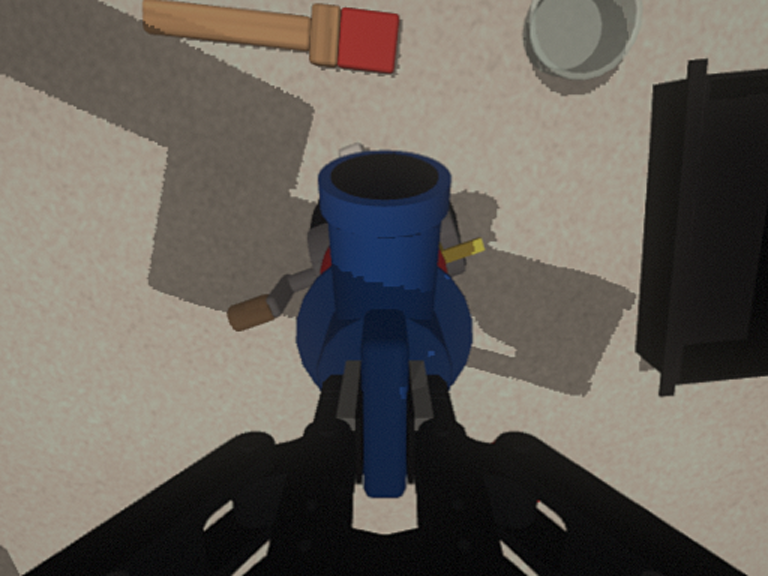

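```bash
python3 - <<'E'
from fit import *
c=np.load("w_h.npy",allow_pickle=True).item()
m=bluemask(c).astype(np.uint8);cv2.ellipse(m,(256,119),(37,17),0,0,360,1,-1)
m=cv2.morphologyEx(m,cv2.MORPH_CLOSE,np.ones((5,5)))
ign=np.zeros(m.shape,bool);ign[238:]=1
for z in(.175,.180,.185):
    x,f,n=fit(c,m,[.4424,-.165,1.49],z,ign);print(z,x,np.degrees(x[2]),f)
h=cv2.cvtColor(c["pixels"],cv2.COLOR_RGB2HSV).astype(int)
ym=(h[...,0]>20)&(h[...,0]<35)&(h[...,1]>120)&(h[...,2]>60)
ym[:130]=0
for ce,a,k in cen(ym)[:2]:
    ys,xs=np.where(k);i=xs.argmax();w=np.array([atz(c,(u,v),.125)[:2] for u,v in zip(xs,ys)])
    print(ce,a,xs.max(),ys.min(),ys.max());C=np.array([.4424,-.165]);
    r=np.hypot(*(w-C).T);print("tip r",r.max(),"angle",np.degrees(np.arctan2(*(w.mean(0)-C)[::-1])))
    l=cv2.fitLine((w*1000).astype(np.float32),2,0,.01,.01).ravel();n=np.array([-l[1],l[0]]);print("axis yaw",np.degrees(np.arctan2(l[1],l[0])),"offset mm",n@(C*1000-l[2:]))
E
```

```text
0.175 [ 0.4427 -0.1639  1.4913] 85.4463737552003 286.75
0.18 [ 0.4428 -0.1639  1.4934] 85.5635346287254 415.3125
0.185 [ 0.4432 -0.1639  1.5062] 86.2969738709756 688.5625
[308.0405 166.4534] 247 322 159 174
tip r 0.06448365492638816 angle 15.197129432042132
axis yaw 12.065733 offset mm -2.824850762425383
```

View pics/s_h.png

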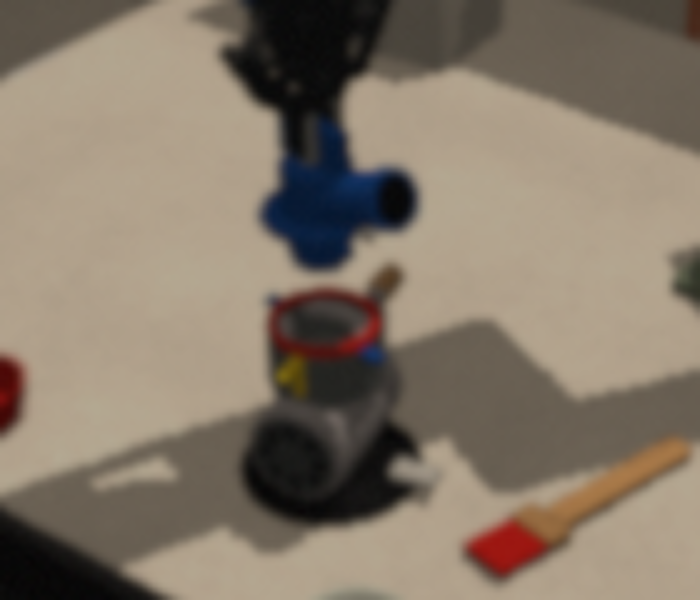

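```bash
python3 - <<'E'
from fit import *
from scipy.optimize import least_squares
def ring(c,roi):
    h=cv2.cvtColor(c["pixels"],cv2.COLOR_RGB2HSV).astype(int);m=((h[...,0]<8)|(h[...,0]>170))&(h[...,1]>120)&(h[...,2]>50)
    k=np.zeros(m.shape,bool);k[roi[1]:roi[3],roi[0]:roi[2]]=1;m&=k
    ys,xs=np.where(cv2.morphologyEx(m.astype(np.uint8),cv2.MORPH_OPEN,np.ones((1,1)))>0)
    hu=cv2.convexHull(np.c_[xs,ys].astype(np.int32));mm=cv2.fillConvexPoly(np.zeros(m.shape,np.uint8),hu,1).astype(float)
    def f(v):
        q=np.array([proj(c,[v[0]+.04*np.cos(a),v[1]+.04*np.sin(a),z]) for a in t for z in (.131,.125)])
        u=4;s=np.zeros((384*u,512*u),np.uint8);cv2.fillConvexPoly(s,np.round(cv2.convexHull(((q+.5)*u-.5).astype(np.float32))).astype(np.int32),1)
        return np.abs(cv2.resize(s.astype(np.float32),(512,384),interpolation=cv2.INTER_AREA)-mm).sum()
    v0=np.array([.4424,-.165]);r=minimize(f,v0,method="Nelder-Mead",options=dict(initial_simplex=[v0,v0+[.006,0],v0+[0,.006]],xatol=1e-4,fatol=.2));print(r.x,r.fun,mm.sum(),f(v0))
ring(np.load("s_h.npy",allow_pickle=True).item(),(205,140,245,166))
ring(np.load("w_mill.npy",allow_pickle=True).item(),(205,130,310,230))
c=np.load("w_h.npy",allow_pickle=True).item()
m=bluemask(c).astype(np.uint8);cv2.ellipse(m,(256,119),(37,17),0,0,360,1,-1);m=cv2.morphologyEx(m,cv2.MORPH_CLOSE,np.ones((5,5)))
ign=np.zeros(m.shape,bool);ign[238:]=1
for z in(.165,.170): print(z,*fit(c,m,[.4424,-.165,1.49],z,ign)[:2])
E
```

```text
[ 0.4458 -0.1606] 31.8125 260.0 47.4375
[ 0.4424 -0.1656] 143.0625 5122.0 163.375
0.165 [ 0.4427 -0.1641  1.4908] 765.9375
0.17 [ 0.4429 -0.164   1.4962] 500.8125
```

Emit:
move_arm:
  commands: "0 -0.1 -2 0 0 0;0 -0.1 -3.5 0 0 0;0 -0.1 -4.5 0 0 0;0 -0.1 -5 0 0 0;0 -0.1 -5.5 0 0 0;0 -0.1 -6 0 0 0;0 -0.1 -6.3 0 0 0;0 -0.1 -6.5 0 0 0;0 -0.1 -6.5 0 0 0;0 -0.1 -6.5 0 0 0"

```text
t: 7.85
tool_pos: [0.4426, -0.1663, 0.1946]
orientation: [0.707, 0.028, 0.706, -0.028]
ft_force: [-0.8, -0.2, -1.6]
finger_gap: 0.0124
```

Emit:
move_arm:
  commands: "0 0 -0.3 0 0 0;0 0 -0.6 0 0 0;0 0 -0.8 0 0 0;0 0 -1 0 0 0;0 0 -1 0 0 0;0 0 -1 0 0 0"

```text
t: 8.35
tool_pos: [0.4423, -0.1662, 0.1842]
orientation: [0.707, 0.028, 0.707, -0.028]
ft_force: [0.1, 0.3, -1.7]
finger_gap: 0.0132
```

Emit:
move_arm:
  commands: "0 0 -0.2 0 0 0;0 0 -0.4 0 0 0;0 0 -0.6 0 0 0;0 0 -0.6 0 0 0;0 0 -0.6 0 0 0"

```text
t: 8.77
tool_pos: [0.4423, -0.1662, 0.1782]
orientation: [0.706, 0.028, 0.707, -0.028]
ft_force: [-0.1, 0.4, -1.5]
finger_gap: 0.0128
```

Emit:
move_arm:
  commands: "0 0 -0.1 0 0 0;0 0 -0.2 0 0 0;0 0 -0.3 0 0 0;0 0 -0.3 0 0 0;0 0 -0.3 0 0 0"

```text
t: 9.18
tool_pos: [0.4425, -0.1663, 0.1756]
orientation: [0.707, 0.028, 0.706, -0.028]
ft_force: [-1.2, -0.5, 0.7]
finger_gap: 0.0128
```

Emit:
move_arm:
  commands: "0 0 0 0 0 -0.08;0 0 0 0 0 -0.16;0 0 0 0 0 -0.24;0 0 0 0 0 -0.32;0 0 0 0 0 -0.4;0 0 0 0 0 -0.48;0 0 0 0 0 -0.56;0 0 0 0 0 -0.6;0 0 0 0 0 -0.6;0 0 0 0 0 -0.6"

```text
t: 10.02
tool_pos: [0.4428, -0.1663, 0.1756]
orientation: [0.667, 0.235, 0.666, -0.235]
ft_force: [0.0, -0.2, -0.2]
finger_gap: 0.0128
```

Emit:
move_arm:
  commands: "0 0 -0.03 0 0 -0.07;0 0 -0.06 0 0 -0.14;0 0 -0.1 0 0 -0.21;0 0 -0.13 0 0 -0.28;0 0 -0.17 0 0 -0.35;0 0 -0.2 0 0 -0.42;0 0 -0.2 0 0 -0.42;0 0 -0.2 0 0 -0.42"

```text
t: 10.68
tool_pos: [0.4427, -0.1664, 0.1737]
orientation: [0.604, 0.369, 0.603, -0.369]
ft_force: [-0.0, -1.2, 1.7]
finger_gap: 0.013
```

```bash
python3 - <<'E'
from fit import *
c=capture("wrist");np.save("w_t.npy",c,allow_pickle=True);save(c,"w_t.png",None,1.5)
s=readout.observe();print(s["t"],s["tool_pos"],s["ft_force"],s["ft_torque"],s["joints"],np.degrees(s["joints"][0]-s["joints"][5])+90)
E
```

```text
10.7333 [ 0.4427 -0.1664  0.1737] [ 0.3507 -0.1305  2.8203] [-0.0397 -0.0946 -0.013 ] [-0.3837  0.2076  1.8784 -0.0002  1.0544  0.7134] 27.141602286217676
```

View pics/w_t.png

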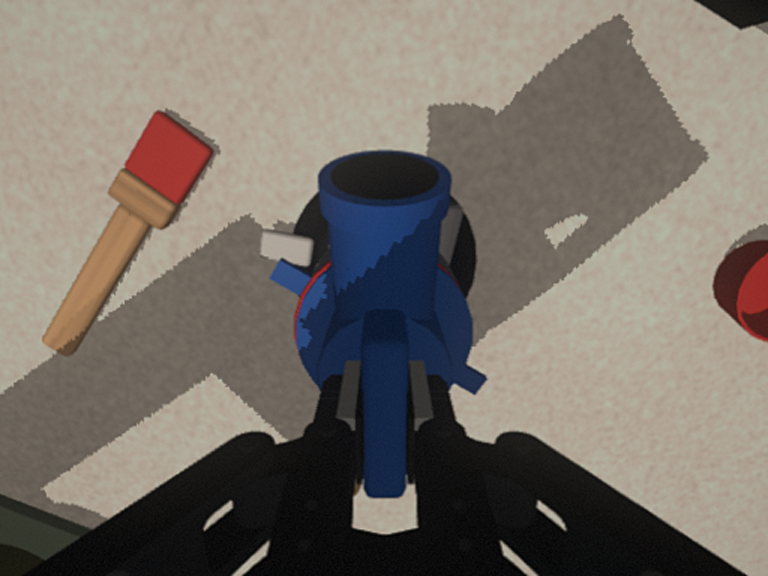

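```bash
python3 - <<'E'
from fit import *
c=np.load("w_t.npy",allow_pickle=True).item()
# tab outer tips, hand-read at their outer end mid
for z in (.118,.125):
    a=atz(c,(np.array([274,272])/1.5),z)[:2];b=atz(c,(np.array([482,384])/1.5),z)[:2]
    C=np.array([.4427,-.166]);f=lambda w:np.degrees(np.arctan2(w[1],w[0]))
    print(z,f(a-b),f(a-C),f(C-b),np.hypot(*(a-C)),np.hypot(*(b-C)),(a+b)/2)
c2=np.load("w_mill.npy",allow_pickle=True).item()
a,b=(atz(c2,p,.122)[:2] for p in ([243.9,133.8],[269.7,223.95]));print("earlier, tab to tab",f(a-b),(a+b)/2)
E
```

```text
0.118 86.84032454892558 89.92905270256888 83.92558330517092 0.05491514618133804 0.05819005792384255 [ 0.4397 -0.1675]
0.125 86.84032454892558 87.21359805418867 86.4688756563405 0.05434898854031297 0.05461595515660405 [ 0.4423 -0.1661]
earlier, tab to tab 85.41019742992805 [ 0.442  -0.1668]
```

Emit:
move_arm:
  commands: "0 0 -0.03 0 0 -0.06;0 0 -0.06 0 0 -0.12;0 0 -0.09 0 0 -0.17;0 0 -0.09 0 0 -0.2;0 0 -0.09 0 0 -0.2;0 0 -0.09 0 0 -0.2;0 0 -0.09 0 0 -0.2"

```text
t: 11.32
tool_pos: [0.4426, -0.1663, 0.1727]
orientation: [0.564, 0.427, 0.563, -0.427]
ft_force: [0.3, -0.5, 3.3]
finger_gap: 0.0126
```

```bash
python3 - <<'E'
from fit import *
c=capture("wrist");np.save("w_t2.npy",c,allow_pickle=True);save(c,"w_t2.png",None,1.5)
s=readout.observe();print(s["t"],s["tool_pos"],s["ft_force"],s["ft_torque"],np.degrees(s["joints"][0]-s["joints"][5])+90)
m=bluemask(c).astype(np.uint8);cv2.ellipse(m,(256,119),(37,17),0,0,360,1,-1);m=cv2.morphologyEx(m,cv2.MORPH_CLOSE,np.ones((5,5)))
ign=np.zeros(m.shape,bool);ign[235:]=1;ign[150:235,:205]=1;ign[150:,310:]=1
for z in(.090,.094): x,f,_=fit(c,m,[.4425,-.166,.28],z,ign);print(z,x,np.degrees(x[2]),f)
E
```

```text
11.3667 [ 0.4426 -0.1663  0.1726] [-0.5923  0.3086  3.2585] [-0.1265 -0.16   -0.0764] 15.624573040097061
0.09 [ 0.4434 -0.1663  0.2732] 15.654103347153999 203.0
0.094 [ 0.4434 -0.1661  0.2702] 15.481732100298704 256.25
```

View pics/w_t2.png

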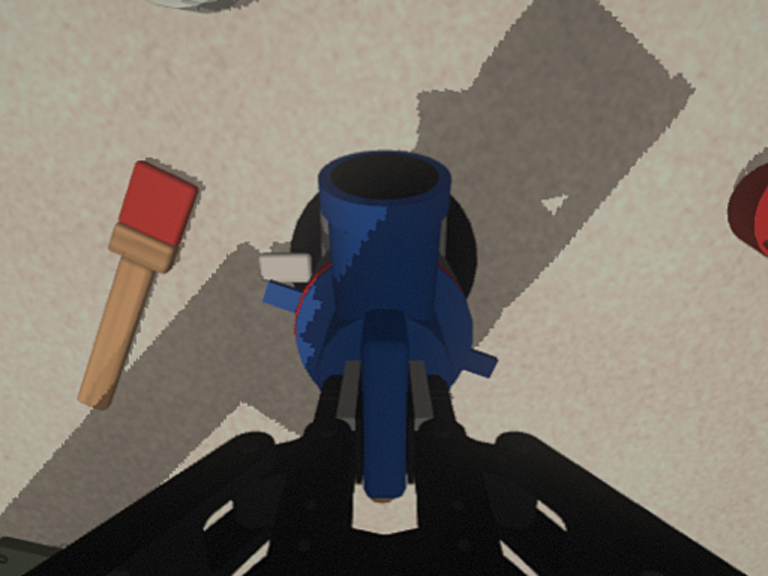

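Emit:
move_arm:
  commands: "0 0 0 0 0 0;0 0 0 0 0 0;0 0 0 0 0 0;0 0 0 0 0 0;0 0 0 0 0 0;0 0 0 0 0 0;0 0 2 0 0 0;0 0 5 0 0 0;0 0 9 0 0 0;0 0 12 0 0 0;0 0 12 0 0 0;0 0 12 0 0 0;0 0 12 0 0 0"
  grip: 0

```text
t: 12.45
tool_pos: [0.4419, -0.166, 0.2917]
orientation: [0.563, 0.428, 0.564, -0.428]
ft_force: [0.1, 0.4, 0.4]
finger_gap: 0.085
```

```bash
python3 - <<'E'
from fit import *
c=capture("wrist");np.save("w_e.npy",c,allow_pickle=True);save(c,"w_e.png",None,1.5)
d=capture("scene");np.save("s_e.npy",d,allow_pickle=True)
s=readout.observe();print(s["t"],s["tool_pos"],s["ft_force"],s["finger_gap"])
for k,z in (("chute_mouth",.168),("mill_mark",.125),("chute_grip",.184)):
    for q in pinpoint(k,c)[:2]:
        w=atz(c,q["point"],z);print(k,q["conf"],q["point"],w,np.degrees(np.arctan2(w[1]+.1663,w[0]-.4426)))
E
```

```text
12.55 [ 0.4416 -0.1659  0.2908] [-0.434  0.723 -0.188] 0.08545903586519356
chute_mouth 0.94 [255.4, 107.3] [ 0.5094 -0.1467  0.168 ] 16.373114899150377
chute_grip 0.85 [254.3, 191.8] [ 0.4423 -0.1644  0.184 ] 98.00890098133094
```

View pics/w_e.png

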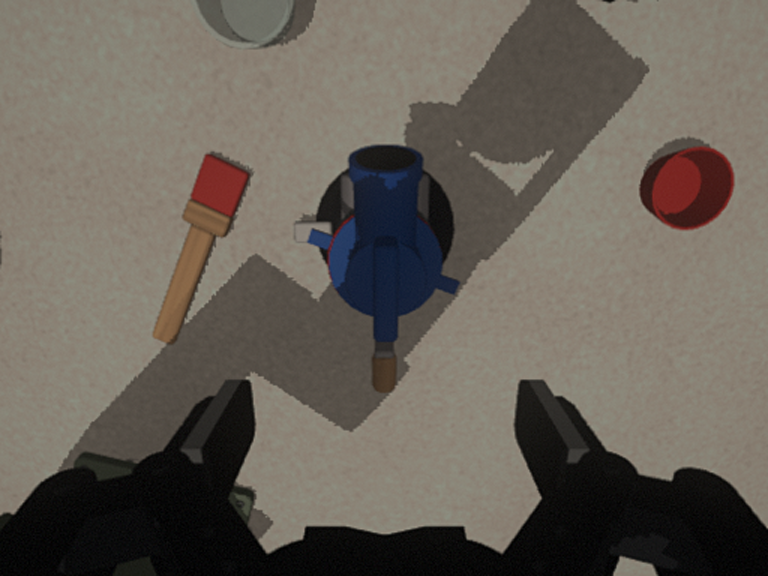

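```bash
python3 - <<'E'
from fit import *
c=np.load("w_e.npy",allow_pickle=True).item()
m=bluemask(c).astype(np.uint8);cv2.ellipse(m,(257,106),(20,9),0,0,360,1,-1)
ign=np.zeros(m.shape,bool);ign[140:200,:221]=1;ign[180:196,291:]=1
m[:90]=0;m[235:]=0
for z in(.088,.091,.094,.097,.1,.104): x,f,_=fit(c,m,[.4425,-.166,.28],z,ign);print(z,x,np.degrees(x[2]),f)
g=lambda w:np.degrees(np.arctan2(w[1],w[0]))
a=atz(c,np.array([310,235])/1.5,.125)[:2];b=atz(c,np.array([458,289])/1.5,.125)[:2];print("tabs",g(a-b),(a+b)/2)
k=atz(c,np.array([384,374])/1.5,.095)[:2];print("crank",g(np.array([.4426,-.1663])-k))
E
```

```text
0.088 [ 0.4421 -0.167   0.2766] 15.850082876054856 222.75
0.091 [ 0.4428 -0.1664  0.2729] 15.638683389826246 218.75
0.094 [ 0.4434 -0.166   0.2675] 15.327783206638266 288.5625
0.097 [ 0.4434 -0.1657  0.2649] 15.17966912941516 397.5
0.1 [ 0.4434 -0.166   0.2639] 15.118727413431031 517.625
0.104 [ 0.4436 -0.1657  0.2738] 15.688032151233806 676.1875
tabs 84.95486599007326 [ 0.4423 -0.1669]
crank 15.334771801023754
```

```bash
python3 -c "
from h import *
print(workorder.close_job(), readout.observe()['t'])"
```

```text
the job is handed in; nothing more can be done
the job is handed in; nothing more can be done
```

I fitted the larger blue chute to the mill and handed the job in at about 12.7 s. I lowered its neck through the slots until the seal began to push back. I then screwed it about 70° clockwise, let go, and lifted the gripper clear.

**Angle:** after release, the chute's mouth points at about 15.5° in the world frame. The yellow mark lies at about 15–16.8°, as judged from the yellow bar, the blue tabs and the crank. The chute is therefore on the mark to within about 1–2°, and short of it if anything.

**Seating:** the chute stayed down after I let go. A fit to the last wrist picture put its underside about 89–91 mm above the shelf, where about 94 mm is expected at the mark. That fit is only good to a few mm. The arm's travel and a seal force of about 5 N (roughly 3.5 mm of compression) agree better with a fully seated chute.

**Surroundings:** the gripper is open and well above the chute. The brush, ramekin and the muffin cup in the last picture look undisturbed. I did not check the other items again, but the arm passed well above them.

**Disagreements:**
- The scene camera put the collar 4–5 mm away from where the wrist camera did. I went by the wrist camera, and the chute went in without catching.
- The slant of the yellow bar alone read 12°, probably because its side face shows too, so I discounted it.

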